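# Put the torque kit away

### The job

The job is done, so put the torque kit away on its red stand. Pick up each extension bar lying on the bench, ease your grip so that it swings plumb in your fingers with its hollow end down, grip it firmly again and push it over a free stud until it clicks past the sprung balls and stands fully home. Wind the torque wrench's blue grip back to 10, the red tick, and leave the other things on the bench alone.

Things in the scene. Friction and masses are not known exactly. Their poses are not given: they have to be found in the camera images.
- bar0: a steel extension bar, 150 mm, about 240 g, lying on the bench (may be absent). Origin 13 mm from its axis, halfway along, on its underside at the start; own +x from the hollow to the square end, own +z up at the start. A round 24 mm hollow end with a blue band, a 13 mm shank with a 26 mm square block near its middle, a dark knurled ring (26 mm across, 8 mm wide, middle at own x = 49 mm), a 12.7 mm square end
- bar0_mouth (a point): centre of bar0's open hollow end, on its axis, at own x = -75 mm: a hole 14 mm across, 25 mm deep, with a groove in its wall for the balls. The bar balances near its middle, some 50 mm from the ring: held by the ring with a light grip of 3 to 8 N it swings down between the pads, and a firm grip of 40 N stops it turning
- bar1: a steel extension bar, 150 mm, about 240 g, lying on the bench (may be absent). Origin 13 mm from its axis, halfway along, on its underside at the start; own +x from the hollow to the square end, own +z up at the start. A round 24 mm hollow end with a blue band, a 13 mm shank with a 26 mm square block near its middle, a dark knurled ring (26 mm across, 8 mm wide, middle at own x = 49 mm), a 12.7 mm square end
- bar1_mouth (a point): centre of bar1's open hollow end, on its axis, at own x = -75 mm: a hole 14 mm across, 25 mm deep, with a groove in its wall for the balls. The bar balances near its middle, some 50 mm from the ring: held by the ring with a light grip of 3 to 8 N it swings down between the pads, and a firm grip of 40 N stops it turning
- bar2: a steel extension bar, 150 mm, about 240 g, lying on the bench (may be absent). Origin 13 mm from its axis, halfway along, on its underside at the start; own +x from the hollow to the square end, own +z up at the start. A round 24 mm hollow end with a blue band, a 13 mm shank with a 26 mm square block near its middle, a dark knurled ring (26 mm across, 8 mm wide, middle at own x = 49 mm), a 12.7 mm square end
- bar2_mouth (a point): centre of bar2's open hollow end, on its axis, at own x = -75 mm: a hole 14 mm across, 25 mm deep, with a groove in its wall for the balls. The bar balances near its middle, some 50 mm from the ring: held by the ring with a light grip of 3 to 8 N it swings down between the pads, and a firm grip of 40 N stops it turning
- bar3: a steel extension bar, 150 mm, about 240 g, lying on the bench (may be absent). Origin 13 mm from its axis, halfway along, on its underside at the start; own +x from the hollow to the square end, own +z up at the start. A round 24 mm hollow end with a blue band, a 13 mm shank with a 26 mm square block near its middle, a dark knurled ring (26 mm across, 8 mm wide, middle at own x = 49 mm), a 12.7 mm square end
- bar3_mouth (a point): centre of bar3's open hollow end, on its axis, at own x = -75 mm: a hole 14 mm across, 25 mm deep, with a groove in its wall for the balls. The bar balances near its middle, some 50 mm from the ring: held by the ring with a light grip of 3 to 8 N it swings down between the pads, and a firm grip of 40 N stops it turning
- stand: the kit stand, a red steel base 90 x 410 x 22 mm fixed to the bench, origin under its middle; studs in a row along its own y, a row of small sockets behind them (towards its +x, up to 52 mm above the bench, 40 mm behind the studs), and a torque wrench standing head down in a black cradle at its +y end
- stud0 (a point): foot of stud 0, centre of the dark flange on which a bar's hollow end rests when home, 25 mm above the bench. A round pin 12.7 mm thick rises 25 mm from it, tip domed, with two sprung brass balls 10 mm up, on its +y and -y sides. Studs are 62 mm apart, all empty at first. A bar's weight alone stops on the balls about 13 mm short; some 8 to 10 N more clicks it past them and home
- stud1 (a point): foot of stud 1, centre of the dark flange on which a bar's hollow end rests when home, 25 mm above the bench. A round pin 12.7 mm thick rises 25 mm from it, tip domed, with two sprung brass balls 10 mm up, on its +y and -y sides. Studs are 62 mm apart, all empty at first. A bar's weight alone stops on the balls about 13 mm short; some 8 to 10 N more clicks it past them and home
- stud2 (a point): foot of stud 2, centre of the dark flange on which a bar's hollow end rests when home, 25 mm above the bench. A round pin 12.7 mm thick rises 25 mm from it, tip domed, with two sprung brass balls 10 mm up, on its +y and -y sides. Studs are 62 mm apart, all empty at first. A bar's weight alone stops on the balls about 13 mm short; some 8 to 10 N more clicks it past them and home
- stud3 (a point): foot of stud 3, centre of the dark flange on which a bar's hollow end rests when home, 25 mm above the bench. A round pin 12.7 mm thick rises 25 mm from it, tip domed, with two sprung brass balls 10 mm up, on its +y and -y sides. Studs are 62 mm apart, all empty at first. A bar's weight alone stops on the balls about 13 mm short; some 8 to 10 N more clicks it past them and home
- sleeve (a joint): setting of the torque wrench, turned by its blue grip, in rad: 0 is 10 Nm (white mark on the grip in line with the red tick on the black collar below it); positive is clockwise from above and higher, 0.524 rad (one click) per 5 Nm; long white ticks at 20, 30, 40, short ones between. A sprung click draws it to the nearest 5 Nm when let go. Needs a firm grip (about 0.1 Nm); stops at -0.75 and 3.1
- sleeve_grip (a point): on the upright axis of the blue grip, 178 mm above the bench, the height to hold it; the grip is round, 31 mm across, from 133 to 199 mm above the bench, over the black collar 48 mm across (119 to 132 mm)
- sleeve_mark (a point): foot of the white mark at the lower edge of the blue grip, which turns with it (the mark runs up the grip's foot and shows again as a radial line on its top)
- spanner_a: a loose combination spanner, 170 mm, origin on its underside; not part of the kit, to be left alone
- spanner_b: a loose combination spanner, 190 mm, origin on its underside; not part of the kit, to be left alone
- screwdriver: a loose screwdriver with red handle, 200 mm, origin on its underside; not part of the kit, to be left alone
- lube_can: a blue and yellow spray can, 54 mm across, 170 mm tall, origin on its underside; not part of the kit, to be left alone
- bolt_jar: a dark jar, 66 mm across, 85 mm tall, origin on its underside; not part of the kit, to be left alone
- plug_box: a cardboard spark plug box, 60 x 95 x 32 mm, origin on its underside; not part of the kit, to be left alone
- deep_socket: a loose deep socket standing on the bench, 26 mm across, 50 mm tall, origin on its underside; not part of the kit, to be left alone

How it is judged:
On the way:
1. an extension bar, held in the fingers clear of the bench, hangs plumb and still with its hollow end down (((angle between bar0's own x axis and vertical below 0.2 rad and height (world z) of bar0_mouth above 0.03 m and contact force between the fingers and bar0 above 0.5 N and linear speed of bar0 below 0.06 m/s) or (angle between bar1's own x axis and vertical below 0.2 rad and height (world z) of bar1_mouth above 0.03 m and contact force between the fingers and bar1 above 0.5 N and linear speed of bar1 below 0.06 m/s) or (angle between bar2's own x axis and vertical below 0.2 rad and height (world z) of bar2_mouth above 0.03 m and contact force between the fingers and bar2 above 0.5 N and linear speed of bar2 below 0.06 m/s) or (angle between bar3's own x axis and vertical below 0.2 rad and height (world z) of bar3_mouth above 0.03 m and contact force between the fingers and bar3 above 0.5 N and linear speed of bar3 below 0.06 m/s))), for 0.2 s.
At the end, for the whole second after the job is handed in: every extension bar present stands upright (within 4.5 degrees), hollow end down, on a stud of its own, clicked past the balls and fully home (its end within 3 mm of the stud's flange and of its centre), at rest and let go; the torque wrench reads 10 (its white mark within 0.15 rad of the red tick) (((horizontal distance between bar0_mouth and stud0 below 0.003 m and z of bar0_mouth in the frame of stud0 below 0.003 m) or (horizontal distance between bar0_mouth and stud1 below 0.003 m and z of bar0_mouth in the frame of stud1 below 0.003 m) or (horizontal distance between bar0_mouth and stud2 below 0.003 m and z of bar0_mouth in the frame of stud2 below 0.003 m) or (horizontal distance between bar0_mouth and stud3 below 0.003 m and z of bar0_mouth in the frame of stud3 below 0.003 m)) and angle between each of bar0, bar1, bar2, bar3's own x axis and vertical below 0.08 rad and linear speed of each of bar0, bar1, bar2, bar3 below 0.01 m/s and ((horizontal distance between bar1_mouth and stud0 below 0.003 m and z of bar1_mouth in the frame of stud0 below 0.003 m) or (horizontal distance between bar1_mouth and stud1 below 0.003 m and z of bar1_mouth in the frame of stud1 below 0.003 m) or (horizontal distance between bar1_mouth and stud2 below 0.003 m and z of bar1_mouth in the frame of stud2 below 0.003 m) or (horizontal distance between bar1_mouth and stud3 below 0.003 m and z of bar1_mouth in the frame of stud3 below 0.003 m)) and ((horizontal distance between bar2_mouth and stud0 below 0.003 m and z of bar2_mouth in the frame of stud0 below 0.003 m) or (horizontal distance between bar2_mouth and stud1 below 0.003 m and z of bar2_mouth in the frame of stud1 below 0.003 m) or (horizontal distance between bar2_mouth and stud2 below 0.003 m and z of bar2_mouth in the frame of stud2 below 0.003 m) or (horizontal distance between bar2_mouth and stud3 below 0.003 m and z of bar2_mouth in the frame of stud3 below 0.003 m)) and ((horizontal distance between bar3_mouth and stud0 below 0.003 m and z of bar3_mouth in the frame of stud0 below 0.003 m) or (horizontal distance between bar3_mouth and stud1 below 0.003 m and z of bar3_mouth in the frame of stud1 below 0.003 m) or (horizontal distance between bar3_mouth and stud2 below 0.003 m and z of bar3_mouth in the frame of stud2 below 0.003 m) or (horizontal distance between bar3_mouth and stud3 below 0.003 m and z of bar3_mouth in the frame of stud3 below 0.003 m)) and value of joint sleeve between -0.15 and 0.15 rad); the robot touches nothing.
It fails at once if one of the other things on the bench is moved by more than 40 mm (distance of any of spanner_a, spanner_b, screwdriver, lube_can, bolt_jar, plug_box, deep_socket from where it was at the start of the episode above 0.04 m).
Of bar0, bar1, bar2, bar3 only 3 to 4 are there at a start; the rules pass over those that are not, and their reading is None.
At some moment in a run one of bar0, bar1, bar2, bar3 may be knocked a few centimetres aside while the robot is not near it.
Once in a run the grip may slacken for a moment while it holds something.
It also fails if it takes over 210 s, if anything falls off the work surface, if the arm or the gripper's body presses on something with over 40 N, if the wrist force passes 120 N, or if a joint passes its speed limit or range.

### The arm

A 6-joint arm with a two-finger parallel gripper is mounted at the origin on the work surface. World frame = base frame: x ahead of the robot, y to its left, z up, the work surface at z = 0. Lengths are in m, angles in rad, forces in N, time in s.
With the tool pointing down it reaches from about 0.375 to 0.925 m from the base axis. Payload 5.7 kg.
Tool frame: the origin (TCP) lies midway between the tips of the shut fingers; the grasp point (between the pads) lies 19 mm behind it; z points along the fingers, y is the line along which they close (so a half turn about z gives the same grasp; the last joint's range is limited). The gripper opens to 88 mm and grips with 3 to 60 N. Pads are 20 mm wide; open, the fingers measure 115 mm over their backs; the gripper's body (75 mm by 178 mm) begins 61 mm behind the grasp point.
Start: joints at [-1.368, 0.359, 1.51, -0, 1.272, -0.115], TCP at [0.187, -0.57, 0.223] pointing down, gripper open.
Joint ranges: [-2.97, 2.97], [-1.01, 2.36], [0.21, 2.38], [-0.96, 4.11], [0.2, 2.71], [-2.98, 2.98]. Speed limits (rad/s): [2.39, 2.39, 3.14, 3.14, 3.14, 3.14].

### API

Orientations are given as a unit quaternion [x, y, z, w].
In Python, from bench import move_ptp, servo_line, goto_joints, move_gripper, sleep, inverse_kinematics, capture, PlanningError, close_job, spot_in, silhouettes, current_clock, current_joint_pos, current_qvel, current_joint_torque, current_position, current_orientation, current_force, current_torque, current_finger_gap, current_grip_force gives the robot as it stands. Calls block until the motion is done:
- move_ptp(position, orientation): joint-space move of the TCP to a pose.
- servo_line(position, orientation=None, rate=0.15, contact_N=None): straight line of the TCP; orientation=None keeps the orientation; rate is the mean speed in m/s. With contact_N (N) it stops when the force on the tool has changed by that much, and returns True; else False.
- goto_joints(angles): joint-space move.
- move_gripper(opening): finger opening in m; the grip force is fixed at half the most; returns when the fingers have stopped.
- sleep(seconds).
- inverse_kinematics(position, orientation): joint angles nearest the present ones, or None.
- capture(name): name is "side" or "top"; returns a dict with "image" (480x640x3 uint8, blue, green, red), "range_z" (480x640 float32, m along the optical axis (not along the pixel's ray), 0 where there is no reading), "intrinsics" (3x3 intrinsics, pixels), "k1" (the pictures are not rectified: a ray, as slopes to the right and down, at radius r is drawn at 1 + k1 r^2 times it, then the intrinsics apply), "R" (3x3) and "t" (3): a world point X has camera coordinates R X + t. Camera axes: x right, y down, z forward; pixel columns grow to the right and rows downward; lengths in m; the calibration is good to about 2 mm. A picture is of the moment at which its call begins.
A pose or a line that the arm cannot do raises PlanningError and nothing moves.
- close_job(): hands the job in; it is judged then, once.
Trained networks look in the newest picture that a camera, given by its name, has taken for a name from the list of things; names that differ only in an ending like _2 or _b are one class to them, and where a whole thing is asked for, a point or a joint stands for the part that bears it (a point fixed in the world has none). Each returns a list of dicts, best first, with "conf" (0 to 1); they miss things now and then, are a little off and sometimes report something else, mostly with a low value. They report only what shows in the picture. A call takes as long as a camera call.
- spot_in(camera, query): "xy" ([column, row] in pixels, amid what is visible of it).
- silhouettes(camera, query): "region" (480x640 bool, what is visible of it) and "xy" ([column, row] in pixels, amid what is visible of it).
Readings, each from a call of its own:
- current_clock(): time.
- current_joint_pos(): joint angles.
- current_qvel(): joint speeds.
- current_joint_torque(): joint torques, N m.
- current_position(): TCP position.
- current_orientation(): TCP orientation.
- current_force(): force on the tool from outside, world axes, zero at the start.
- current_torque(): the same for the moment, N m.
- current_finger_gap(): finger opening in m.
- current_grip_force(): force on a finger pad.
Only numpy, scipy, OpenCV 4.12 (cv2) and the standard library are available. Lean on these libraries where they do the work, as an engineer would, in place of code of your own. Each camera call takes 0.05 s, during which the arm holds its last target. There are 200 camera calls.

## Working session

There is one attempt and no reset: what is moved stays moved. The work goes in short steps, each a Python script; the robot and the scene stay as the last script left them, time stands still between calls to the robot, and variables do not carry over. Pictures are saved under pics/ and viewed, at most 16 in all, crops included, and the job is handed in when it is done.

```bash
ls; mkdir -p pics
cat > h.py <<'E'
import numpy as np, cv2
from bench import *
def unproject(c,u,v,z=None):
    """world point from pixel and depth z"""
    K=np.array(c["intrinsics"]);k1=c["k1"]
    d=np.array([(u-K[0,2])/K[0,0],(v-K[1,2])/K[1,1]]); s=d.copy()
    for _ in range(20): s=d/(1+k1*(s@s))
    if z is None: z=c["range_z"][int(round(v)),int(round(u))]
    p=np.array([s[0]*z,s[1]*z,z])
    return np.array(c["R"]).T@(p-np.array(c["t"]))
def ray_at(c,u,v,h):
    """intersect pixel ray with plane z=h"""
    a=unproject(c,u,v,0.);b=unproject(c,u,v,1.)
    return a+(b-a)*(h-a[2])/(b[2]-a[2])
def project(c,X):
    K=np.array(c["intrinsics"]);p=np.array(c["R"])@X+np.array(c["t"]);s=p[:2]/p[2]
    s=s*(1+c["k1"]*(s@s)); return s*[K[0,0],K[1,1]]+[K[0,2],K[1,2]]
def cloud(c,mask):
    vs,us=np.nonzero(mask&(c["range_z"]>0))
    return np.array([unproject(c,u,v) for u,v in zip(us,vs)]),us,vs
E
python3 - <<'E'
from h import *
for n in("side","top"):
    c=capture(n);cv2.imwrite(f"pics/{n}0.png",c["image"])
    R=np.array(c["R"]);print(n,"cam at",-R.T@c["t"],"axis",R[2],"K",np.array(c["intrinsics"])[0,0],c["k1"])
    for q in("bar0","sleeve_grip","sleeve","sleeve_mark","stand","stud0","deep_socket"):
        for d in silhouettes(n,q):
            X,us,vs=cloud(c,d["region"])
            print(n,q,round(d["conf"],2),np.round(d["xy"]),len(X),np.round(np.median(X,0),3) if len(X) else "", np.round(np.ptp(X,0),3) if len(X) else "")
E
```

```text
pics
side cam at [0.23262314 0.86194476 1.05282357] axis [ 0.24872837 -0.64023734 -0.72679457] K 460.3108942092843 -0.03562657726419378
side bar0 0.93 [330. 351.] 472 [0.431 0.292 0.019] [0.155 0.057 0.034]
side bar0 0.79 [369. 254.] 310 [ 0.439 -0.078  0.018] [0.141 0.065 0.033]
side bar0 0.53 [352. 294.] 306 [0.444 0.105 0.02 ] [0.107 0.116 0.038]
side bar0 0.49 [388. 210.] 181 [ 0.438 -0.275  0.02 ] [0.034 0.144 0.039]
side sleeve_grip 0.74 [284. 248.] 282 [0.623 0.146 0.177] [0.093 0.195 0.203]
side sleeve 0.7 [284. 250.] 277 [0.623 0.146 0.177] [0.103 0.132 0.204]
side sleeve_mark 0.68 [252. 386.] 588 [0.585 0.441 0.006] [0.17  0.045 0.019]
side sleeve_mark 0.52 [284. 252.] 265 [0.623 0.146 0.177] [0.033 0.029 0.07 ]
side stand 0.66 [300. 255.] 3498 [0.628 0.045 0.024] [0.131 0.437 0.208]
side stud0 0.63 [298. 252.] 3479 [0.628 0.04  0.024] [0.153 0.435 0.208]
side stud0 0.56 [284. 249.] 252 [0.623 0.147 0.176] [0.03  0.029 0.07 ]
side deep_socket 0.54 [275. 228.] 117 [ 0.749 -0.057  0.035] [0.026 0.027 0.057]
top cam at [0.50025447 0.04405542 1.48656597] axis [ 0.04611786 -0.00
[... 174 characters left out ...]
 0.02 ] [0.035 0.148 0.045]
top bar0 0.66 [372. 292.] 424 [ 0.441 -0.083  0.019] [0.146 0.055 0.037]
top bar0 0.56 [229. 296.] 427 [0.434 0.288 0.02 ] [0.143 0.044 0.041]
top sleeve_grip 0.62 [283. 216.] 164 [0.624 0.133 0.197] [0.03  0.028 0.066]
top sleeve 0.72 [283. 215.] 185 [0.624 0.134 0.197] [0.039 0.043 0.159]
top sleeve_mark 0.57 [282. 213.] 233 [0.624 0.134 0.196] [0.054 0.048 0.187]
top stand 0.69 [513. 209.] 546 [ 0.648 -0.455  0.006] [0.19  0.043 0.022]
top stand 0.61 [343. 214.] 5409 [ 0.637 -0.014  0.023] [0.12  0.414 0.207]
top stud0 0.98 [344. 214.] 5452 [ 0.637 -0.015  0.022] [0.12  0.418 0.213]
top deep_socket 0.64 [361. 171.] 110 [ 0.75  -0.066  0.041] [0.026 0.025 0.059]
```

Run:
```python
import cv2
t=cv2.imread("pics/top0.png");s=cv2.imread("pics/side0.png")
cv2.imwrite("pics/t1.png",cv2.resize(t[150:370,180:500],(800,550),interpolation=cv2.INTER_CUBIC))
cv2.imwrite("pics/s1.png",cv2.resize(s[190:400,200:480],(800,600),interpolation=cv2.INTER_CUBIC))
```

```text
(no output)
```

View pics/t1.png

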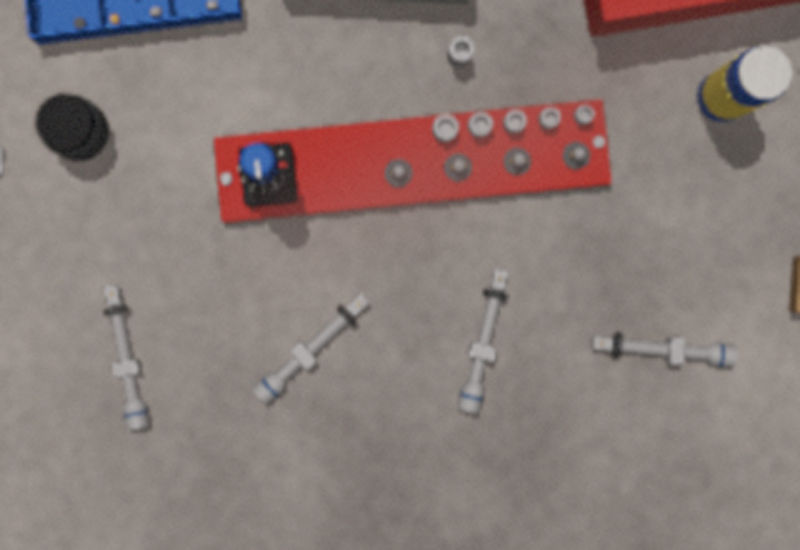

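View pics/side0.png

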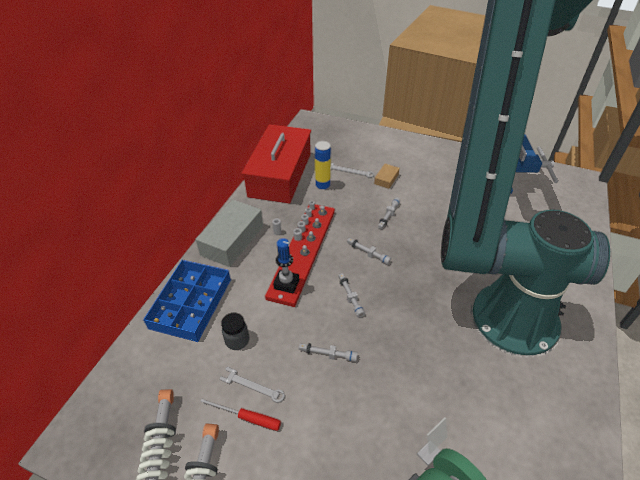

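The top crop shows four bars: rings at the image-top end of the left three, and the fourth lying sideways with its ring to the left. There are four empty studs at crop (398,172), (458,166), (517,160) and (577,154). The wrench mark points down (−x) and the red tick right (−y), so it reads about +1.57 rad, or 25 Nm.

```bash
cat >> h.py <<'E'
def plane_pts(c,mask,h):
    vs,us=np.nonzero(mask); return np.array([ray_at(c,u,v,h)[:2] for u,v in zip(us,vs)])
def bars(c=None,cam="top"):
    """lying bars: ring xy, unit dir hollow->square, length, mask centroid"""
    if c is None: c=capture(cam)
    g=cv2.cvtColor(c["image"],cv2.COLOR_BGR2GRAY).astype(float); out=[]
    for d in silhouettes(cam,"bar0"):
        m=d["region"]
        if m.sum()<120 or d["conf"]<.25: continue
        P=plane_pts(c,m,.013); ctr=P.mean(0); a=np.linalg.svd(P-ctr,full_matrices=False)[2][0]
        t=(P-ctr)@a; lo,hi=np.percentile(t,[.5,99.5]); mid=(lo+hi)/2
        n=np.array([-a[1],a[0]]); w=(P-ctr)@n
        gv=g[m]
        def dark(s): # darkest where the ring would be on side s
            k=(abs(t-mid-s*.049)<.004); return np.percentile(gv[k],30) if k.any() else 999
        s=1 if dark(1)<dark(-1) else -1
        # ring position along the axis: darkness-weighted near the expected place
        k=(abs(t-mid-s*.049)<.011)&(abs(w)<.012); wt=np.clip(np.median(gv[k])-gv[k],0,None)**2
        tr=(t[k]*wt).sum()/wt.sum()
        # lateral: median of mid-lines along the bar
        lat=np.polyfit(t,w,1)
        out.append(dict(conf=d["conf"],ring=ctr+a*tr,ring_geo=ctr+a*(mid+s*.049),dir=a*s,len=hi-lo,ctr=ctr,dark=(dark(1),dark(-1))))
    return out
def studs(c):
    """foot centres of the four studs from the dark flanges in the red base, top camera"""
    hsv=cv2.cvtColor(c["image"],cv2.COLOR_BGR2HSV)
    red=((hsv[...,0]<8)|(hsv[...,0]>172))&(hsv[...,1]>140)
    _,lab,st,_=cv2.connectedComponentsWithStats(red.astype(np.uint8))
    best=[i for i in range(1,len(st)) if st[i,4]>1500]
    return red,lab,st,best
def down(yaw):
    """quaternion, tool z down, closing axis y at heading yaw from world x"""
    from scipy.spatial.transform import Rotation as Rn
    y=np.array([np.cos(yaw),np.sin(yaw),0]);z=np.array([0,0,-1.]);x=np.cross(y,z)
    return Rn.from_matrix(np.c_[x,y,z]).as_quat()
E
python3 - <<'E'
from h import *
c=capture("top")
for b in bars(c): print({k:np.round(v,4) for k,v in b.items()})
red,lab,st,best=studs(c)
for i in best:
    cnt=cv2.findContours((lab==i).astype(np.uint8),0,1)[0][0].astype(float)
    P=np.array([ray_at(c,u,v,.022)[:2] for u,v in cnt[:,0]]).astype(np.float32)
    print("red",st[i],cv2.minAreaRect(P*1000))
    # holes in the hull
    hull=np.zeros(red.shape,np.uint8);cv2.fillPoly(hull,[cv2.convexHull(cnt.astype(np.int32))],1)
    n,l2,s2,ce=cv2.connectedComponentsWithStats((hull>0).astype(np.uint8)*(~red).astype(np.uint8))
    for j in range(1,n):
        if s2[j,4]>8: print(s2[j],np.round(ce[j],1),np.round(ray_at(c,*ce[j],.025),4))
print(current_joint_pos(),current_force())
for yaw in (0,np.pi/2,-np.pi/2,np.pi): 
    q=inverse_kinematics([.6235,.134,.3],down(yaw)); print(yaw,None if q is None else np.round(q,2))
x0,y0=340-5,195; 
a=cv2.resize(c["image"][190:240,330:420],(800,444),interpolation=cv2.INTER_CUBIC)
cv2.imwrite("pics/studs.png",a)
cv2.imwrite("pics/wr.png",cv2.resize(c["image"][195:245,260:320],(720,600),interpolation=cv2.INTER_CUBIC))
E
```

```text
{'conf': np.float64(0.94), 'ring': array([0.4811, 0.0578]), 'ring_geo': array([0.4803, 0.0586]), 'dir': array([ 0.67  , -0.7424]), 'len': np.float64(0.1471), 'ctr': array([0.4448, 0.098 ]), 'dark': array([140.,  70.])}
{'conf': np.float64(0.65), 'ring': array([0.4908, 0.299 ]), 'ring_geo': array([0.4907, 0.299 ]), 'dir': array([0.9839, 0.1786]), 'len': np.float64(0.1451), 'ctr': array([0.4399, 0.2898]), 'dark': array([134.2,  75. ])}
{'conf': np.float64(0.65), 'ring': array([ 0.4989, -0.0984]), 'ring_geo': array([ 0.4978, -0.0981]), 'dir': array([ 0.9665, -0.2568]), 'len': np.float64(0.1451), 'ctr': array([ 0.4456, -0.0842]), 'dark': array([145. ,  68.6])}
{'conf': np.float64(0.56), 'ring': array([ 0.4455, -0.2232]), 'ring_geo': array([ 0.4452, -0.226 ]), 'dir': array([0.1264, 0.992 ]), 'len': np.float64(0.1484), 'ctr': array([ 0.4378, -0.2836]), 'dark': array([140.4,  59. ])}
red [    0     0   640    54 28763] ((1155.725830078125, 40.163818359375), (1749.68798828125, 151.73545837402344), 88.78964233398438)
[  20   41  596   13 1761] [316.6  45.6] [1.0891 0.0492 0.025 ]
red [ 407   
[... 903 characters left out ...]
9.7] [0.628  0.1367 0.025 ]
[405 206  11  12 109] [410.  211.6] [ 0.6422 -0.1842  0.025 ]
[380 208  13  13 124] [386.4 213.8] [ 0.6378 -0.1227  0.025 ]
[333 213  13  13 133] [338.9 218.9] [0.6271 0.0008 0.025 ]
[267 218   6  10  37] [269.4 221.5] [0.6241 0.1813 0.025 ]
[382 227   9   1   9] [386. 227.] [ 0.6034 -0.1207  0.025 ]
[283 228  98  10 133] [329.1 232.4] [0.5926 0.0272 0.025 ]
[-1.36809810e+00  3.58752895e-01  1.51041685e+00  1.22515590e-06
  1.27247516e+00 -1.15120813e-01] [1.02536338 0.23229252 0.33323735]
0 [ 0.1   0.36  1.32 -0.    1.47  0.1 ]
1.5707963267948966 [ 0.1   0.36  1.32 -0.    1.47 -1.47]
-1.5707963267948966 [ 0.1   0.36  1.32 -0.    1.47  1.67]
3.141592653589793 None
```

View pics/studs.png

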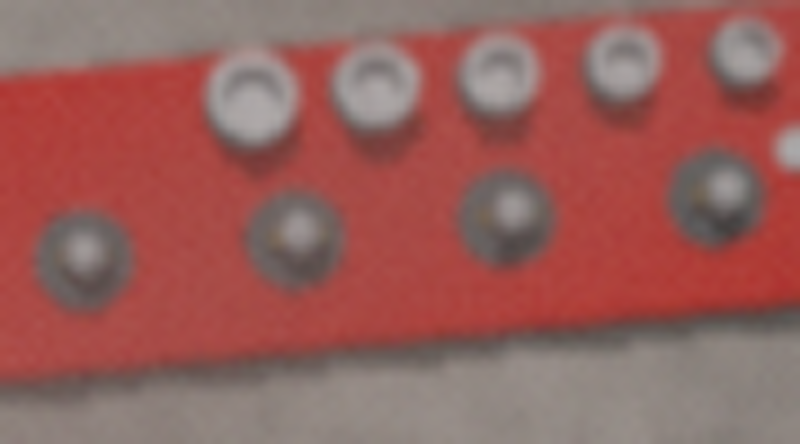

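View pics/wr.png

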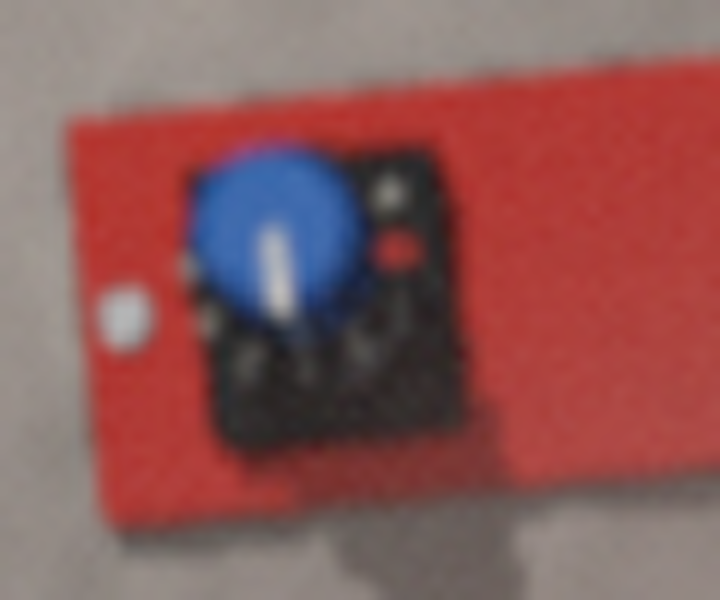

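Stud crop: four clean round flanges with domed pins, the outer two at (84,258) and (717,197). Wrench crop: the white mark at (280,280) points down and the red tick is at (397,250), so the setting is about three clicks up. I'll start with the wrench.

Run:
```python
from h import *
p=np.array([.6240,.1335]); a0=-0.80
move_gripper(.06)
move_ptp([*p,.26],down(a0))
print(servo_line([*p,.160],rate=.08,contact_N=8),current_position())
f0=np.array(current_force())
print("gap",move_gripper(.02),current_finger_gap(),current_grip_force(),np.round(np.array(current_force())-f0,1))
for i in range(1,9):
    servo_line([*p,.160],down(a0+1.571*i/8),rate=.1)
print("tq",np.round(current_torque(),2),current_finger_gap(),current_grip_force(),np.round(np.array(current_force())-f0,1),current_joint_pos())
move_gripper(.06)
servo_line([*p,.26]); 
move_ptp([.5,-.45,.35],down(0))
c=capture("top")
cv2.imwrite("pics/wr2.png",cv2.resize(c["image"][195:245,260:320],(720,600),interpolation=cv2.INTER_CUBIC))
for b in bars(c): print({k:np.round(v,4) for k,v in b.items() if k in("ring","dir","len","conf")})
```

```text
False [0.62449293 0.13356162 0.16065402]
gap False 0.030541898049670647 30.000075101852417 [-0.5  0.1  1.8]
tq [ 0.38 -1.53 -0.11] 0.030418111074182446 30.0058713555336 [10.7  3.9 -4.4] [ 0.10312264  0.47103966  1.49015429  0.00255032  1.17142714 -0.66586348]
{'conf': np.float64(0.94), 'ring': array([ 0.4991, -0.0982]), 'dir': array([ 0.9665, -0.2568]), 'len': np.float64(0.1463)}
{'conf': np.float64(0.82), 'ring': array([ 0.4456, -0.2232]), 'dir': array([0.1321, 0.9912]), 'len': np.float64(0.1451)}
{'conf': np.float64(0.78), 'ring': array([0.4806, 0.0573]), 'dir': array([ 0.6712, -0.7413]), 'len': np.float64(0.1474)}
{'conf': np.float64(0.65), 'ring': array([0.4911, 0.2982]), 'dir': array([0.9844, 0.1761]), 'len': np.float64(0.1444)}
```

View pics/wr2.png

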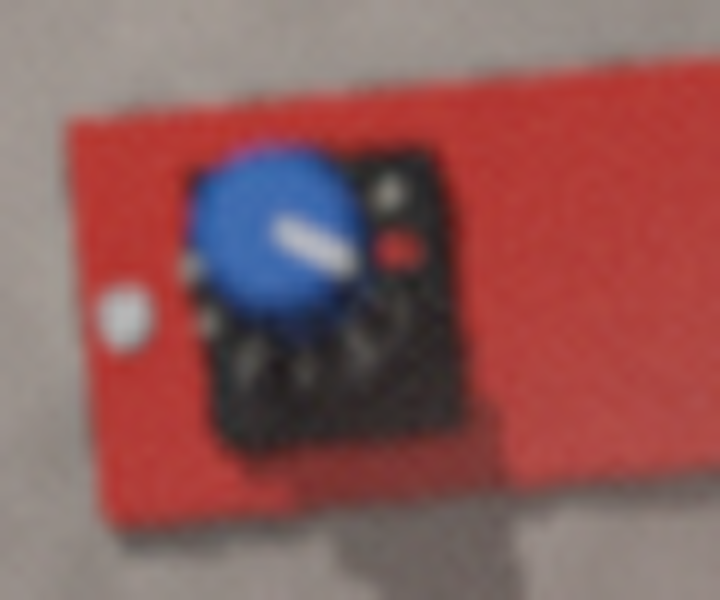

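The mark now points at (350,265), about 26° below horizontal, so it is still one click high (15 Nm). I'll turn it one more click with a small overshoot.

Run:
```python
from h import *
p=np.array([.6250,.1338]); a0=-0.35
move_ptp([*p,.26],down(a0))
servo_line([*p,.160],rate=.08,contact_N=8)
f0=np.array(current_force())
move_gripper(.02)
for i in range(1,7):
    servo_line([*p,.160],down(a0+.62*i/6),rate=.1)
    print(np.round(current_torque(),2),round(current_grip_force(),1),np.round(np.array(current_force())-f0,1))
move_gripper(.06)
servo_line([*p,.26]); 
move_ptp([.5,-.45,.35],down(0))
c=capture("top")
cv2.imwrite("pics/wr3.png",cv2.resize(c["image"][195:245,260:320],(720,600),interpolation=cv2.INTER_CUBIC))
```

```text
[-0.36 -0.71 -0.26] 30.0 [ 4.6 -1.8 -2.1]
[-0.71 -0.91 -0.05] 30.0 [ 5.9 -3.6 -2.4]
[-0.69 -1.04  0.02] 30.0 [ 6.4 -3.6 -3.1]
[-0.75 -1.17 -0.02] 30.0 [ 7.7 -3.5 -3.9]
[-0.73 -1.39  0.19] 30.0 [ 8.3 -2.9 -5.4]
[-0.73 -1.5  -0.22] 30.0 [ 9.6 -4.5 -5.4]
```

View pics/wr3.png

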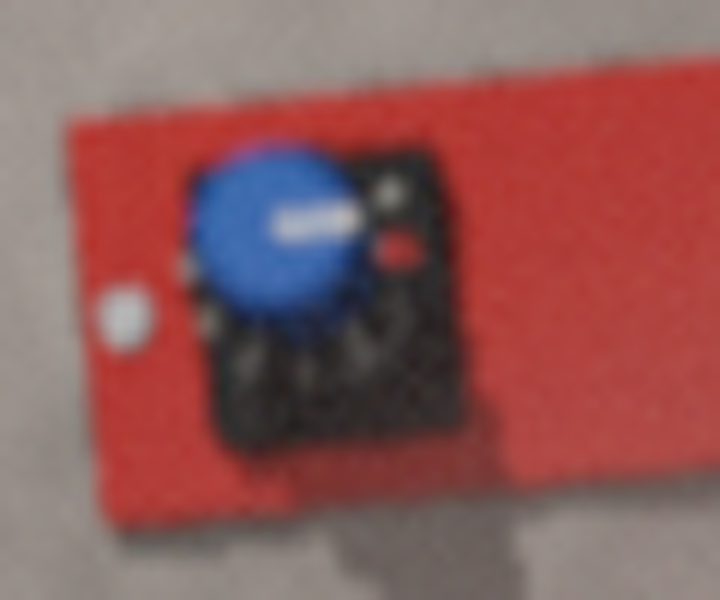

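Run:
```python
from h import *
c=capture("top")
hsv=cv2.cvtColor(c["image"],cv2.COLOR_BGR2HSV)
A=ray_at(c,283.2,214.3,.199);print(A)
C=project(c,np.array([A[0],A[1],.132]));print("collar centre crop px",(C-[260,195])*12)
def head(u,v,z):
    X=ray_at(c,260+u/12,195+v/12,z)-A; return np.degrees(np.arctan2(X[1],X[0])),np.hypot(X[0],X[1])
print("tick",head(397,250,.132),"white",head(390,192,.132),"mark end",head(355,218,.199),
  "others",[head(u,v,.132) for u,v in[(365,345),(307,370),(250,360),(205,325),(187,268)]], "row -y heading",np.degrees(np.arctan2(-.185,.0151)))
```

```text
[0.62523976 0.13302971 0.199     ]
collar centre crop px [302.08519295 263.45697576]
tick (np.float64(-83.14578178142857), np.float64(0.019192591267372903)) white (np.float64(-51.96828089587157), np.float64(0.022687465877030265)) mark end (np.float64(-81.14042808023828), np.float64(0.014808359000482146)) others [(np.float64(-143.53858206303732), np.float64(0.0206904450808409)), (np.float64(-178.3984406275427), np.float64(0.02141163209961807)), (np.float64(150.64123270806635), np.float64(0.02197287806007562)), (np.float64(121.25871123092476), np.float64(0.0229972379766697)), (np.float64(91.01905563554254), np.float64(0.023071039630896528))] row -y heading -85.33376949999142
```

The tick's heading is −83° and the mark's is −81°, so the wrench reads 10. Next I'll grasp the first bar and find how grip force responds to the opening while the bar is still on the bench.

```bash
cat >> h.py <<'E'
def wrap(a): return (a+np.pi/2)%np.pi-np.pi/2
S=[np.array([.6271,.0008])+np.array([.0151,-.185])/.18562*.062*i for i in range(4)]
SY=np.arctan2(.0151,.185)   # heading of the stand's +x
def grasp(b,z=.004):
    """close on the ring of a lying bar"""
    r=b["ring"]; yaw=wrap(np.arctan2(b["dir"][1],b["dir"][0])+np.pi/2)
    move_gripper(.05); move_ptp([*r,.12],down(yaw)); hit=servo_line([*r,z],rate=.08,contact_N=10)
    move_gripper(.015); print("grasp",hit,np.round(current_position(),4),current_finger_gap(),current_grip_force()); return yaw
E
python3 - <<'E'
from h import *
c=capture("top");B=bars(c)
for b in B: print({k:np.round(v,4) for k,v in b.items() if k in("ring","dir","len","conf")})
b=min(B,key=lambda b:np.hypot(*(b["ring"]-[.499,-.098])))
yaw=grasp(b); g=current_finger_gap()
for d in (0,-.001,-.0005,0.0002,.0005,.001):
    move_gripper(g+d); sleep(.3); print(d,current_finger_gap(),current_grip_force())
move_gripper(.015);print(current_finger_gap(),current_grip_force())
E
```

```text
{'conf': np.float64(0.94), 'ring': array([ 0.4452, -0.2232]), 'dir': array([0.1247, 0.9922]), 'len': np.float64(0.1472)}
{'conf': np.float64(0.88), 'ring': array([0.491 , 0.2989]), 'dir': array([0.984 , 0.1783]), 'len': np.float64(0.1454)}
{'conf': np.float64(0.88), 'ring': array([0.4801, 0.0569]), 'dir': array([ 0.6617, -0.7497]), 'len': np.float64(0.1467)}
{'conf': np.float64(0.71), 'ring': array([ 0.504 , -0.4122]), 'dir': array([0.1007, 0.9949]), 'len': np.float64(0.1039)}
{'conf': np.float64(0.54), 'ring': array([ 0.499 , -0.0982]), 'dir': array([ 0.9656, -0.2602]), 'len': np.float64(0.147)}
grasp False [ 0.4992 -0.0982  0.0041] 0.02475947068300278 30.000212788581848
0 0.024861326736476473 18.437160551548004
-0.001 0.025075549501101663 30.000622272491455
-0.0005 0.025059371316273338 28.113080263137817
0.0002 0.025014739100661532 14.788293242454529
0.0005 0.02537665198133189 9.62455004453659
0.001 0.02543108948026615 2.4824120476841927
0.02511954030240842 30.00054359436035
```

```bash
cat >> h.py <<'E'
def lighten(F=5.5):
    """ease the grip step by step to F newtons, returns opening command"""
    T=.0250
    for _ in range(14):
        move_gripper(T); f=current_grip_force()
        if f<F+1.5: break
        T+=max(.00004,min(.00025,(f-F)/15000*.8))
    return T
def swing(F=5.5):
    T=lighten(F); sleep(1.5); print("light",round(T,5),current_grip_force(),current_finger_gap())
    sleep(.5); move_gripper(.012); print("firm",current_grip_force(),current_finger_gap())
E
python3 - <<'E'
from h import *
p=current_position();yaw=wrap(np.arctan2(-.26,.9656)+np.pi/2)
servo_line([p[0],p[1],.22],rate=.12)
swing()
s=capture("side");cv2.imwrite("pics/hang.png",cv2.resize(s["image"][140:320,280:500],(733,600)))
E
```

```text
light 0.02548 6.137322038412094 0.025355053064343602
firm 29.999603927135468 0.024878220940114854
```

View pics/hang.png

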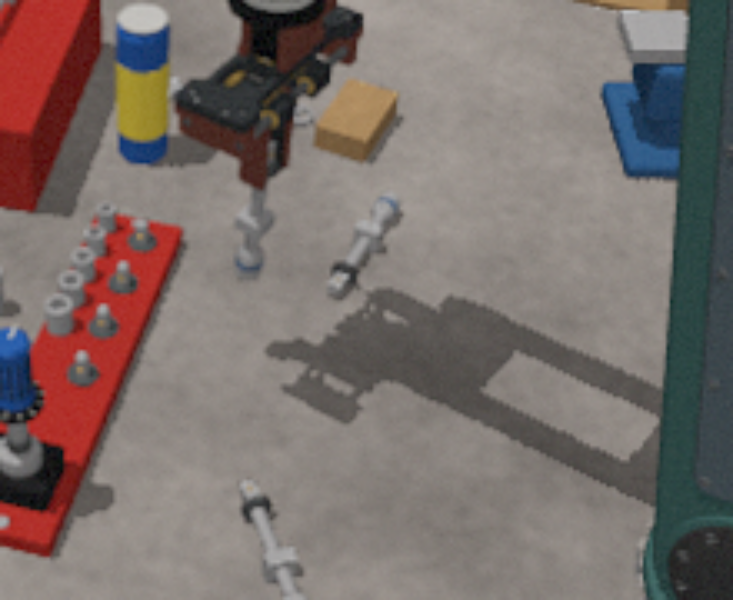

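The bar hangs close to plumb, hollow down, at about crop (250,230). I'll measure the remaining tilt, then carry it above stud 3 and press it down with force monitoring.

```bash
cat >> h.py <<'E'
def tilt(yaw,cam="side",dz=.009):
    """tilt of the held bar in its swing plane (rad, + = mouth towards heading yaw+90deg) and offset seen"""
    c=capture(cam); P=np.array(current_position()); ring=P+[0,0,dz]
    t=np.array([-np.sin(yaw),np.cos(yaw),0]); pm=project(c,ring-[0,0,.08]); best=None
    for d in silhouettes(cam,"bar0"):
        e=np.linalg.norm(np.array(d["xy"])-pm)
        if best is None or e<best[0]: best=(e,d)
    e,d=best; m=d["region"]; vs,us=np.nonzero(m); Q=np.c_[us,vs].astype(float); cc=Q.mean(0)
    if e>25: print("not seen",e); return None
    a=np.linalg.svd(Q-cc,full_matrices=False)[2][0]
    def mdl(phi):
        ax=t*np.sin(phi)-np.array([0,0,np.cos(phi)]); return project(c,ring+ax*.03),project(c,ring+ax*.124)
    def err(phi):
        u,v=mdl(phi); w=(v-u)/np.linalg.norm(v-u); return abs(w[0]*a[1]-w[1]*a[0])
    ph=np.arange(-.5,.5,.002); k=ph[np.argmin([err(p) for p in ph])]
    u,v=mdl(k); w=(v-u)/np.linalg.norm(v-u); n=np.array([-w[1],w[0]])
    print("tilt",round(k,3),"px",m.sum(),"lateral px off",round(float((cc-u)@n),2)); return k
E
python3 - <<'E'
from h import *
yaw=wrap(np.arctan2(-.26,.9656)+np.pi/2)
tilt(yaw);tilt(yaw,"top")
p=current_position()
move_ptp([*S[3],.27],down(SY)); tilt(SY);
print(current_grip_force(),current_finger_gap(),current_position(),S[3])
for n,(x,y,w,h) in dict(side=(260,150,110,90)).items():
    s=capture(n);cv2.imwrite("pics/over.png",cv2.resize(s["image"][y:y+h,x:x+w],(733,600),interpolation=cv2.INTER_CUBIC))
E
```

```text
tilt -0.108 px 207 lateral px off -0.47
not seen 86.25613077383971
tilt -0.022 px 262 lateral px off 0.16
29.999531507492065 0.024561825223385243 [ 0.64147614 -0.18404617  0.26972062] [ 0.64223091 -0.18457873]
```

View pics/over.png

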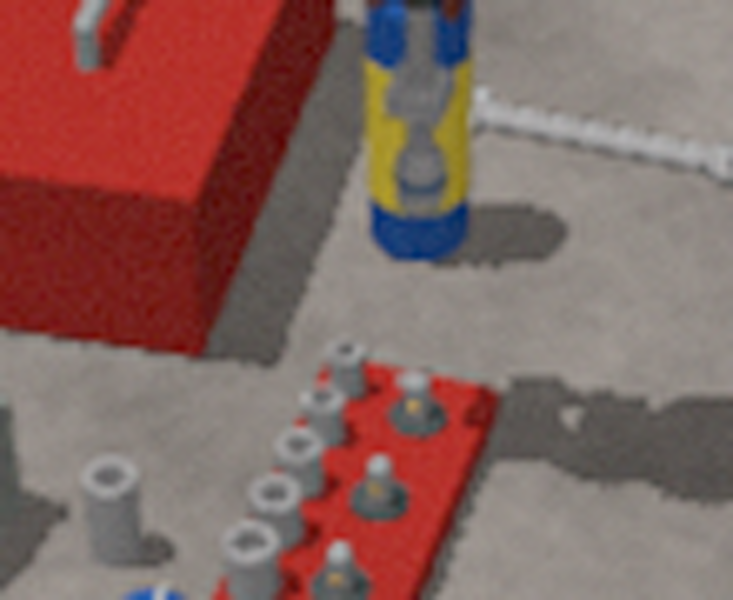

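The bar hangs above the stud row, mouth at crop (420,180) with stud 3 at (417,405) directly below it in the image. The arm settles about 1 mm off its command, so I'll correct for that, ease the grip once more for plumb, and insert.

```bash
cat >> h.py <<'E'
def fine(xyz,q=None,rate=.08,n=2):
    """line move, then correct the steady offset in xy; returns commanded xy offset"""
    xyz=np.array(xyz,float); o=np.zeros(3); servo_line(xyz,q,rate=rate)
    for _ in range(n):
        sleep(.15); e=xyz-np.array(current_position()); o+=np.clip(e,-.003,.003); servo_line(xyz+o,q,rate=.03)
    return o
def fz(): return float(np.mean([current_force()[2] for _ in range(3)]))
E
python3 - <<'E'
from h import *
q=down(SY)
swing(4.0); tilt(SY)
o=fine([*S[3],.19],q); print("at",np.round(current_position(),4),"o",np.round(o,4)); f0=np.array(current_force())
hit=servo_line([*(S[3]+o[:2]),.152],rate=.03,contact_N=5)
print(hit,np.round(current_position(),4),np.round(np.array(current_force())-f0,1),np.round(current_torque(),2),current_finger_gap())
E
```

```text
light 0.0256 4.399479702115059 0.025693204671584296
firm 29.9994957447052 0.02518168912131404
tilt -0.024 px 278 lateral px off 0.31
at [ 0.6423 -0.1846  0.19  ] o [0. 0. 0.]
True [ 0.6423 -0.1848  0.1672] [-0.8  1.1  5.8] [-0.08 -0.02 -0.05] 0.024899585436545482
```

Run:
```python
from h import *
s=capture("side")
for n,(u,v) in dict(S3=(417,415),S2=(379,496),S1=(341,584)).items():
    print(n,np.round(ray_at(s,260+u/6.667,150+v/6.667,.025),4))
print([np.round(x,4) for x in S])
for z in(.025,.05): print(z,np.round((project(s,np.array([*S[3],z]))-[290,170])*10,0))
cv2.imwrite("pics/c1.png",cv2.resize(s["image"][170:230,290:370],(800,600),interpolation=cv2.INTER_CUBIC))
P=np.array(current_position()); print("mouth expect",np.round((project(s,np.array([*P[:2],P[2]-.115]))-[290,170])*10))
```

```text
S3 [ 0.639 -0.181  0.025]
S2 [ 0.6353 -0.1208  0.025 ]
S1 [ 0.63   -0.0594  0.025 ]
[array([0.6271, 0.0008]), array([ 0.6321, -0.061 ]), array([ 0.6372, -0.1228]), array([ 0.6422, -0.1846])]
0.025 [320. 413.]
0.05 [320. 356.]
mouth expect [320. 351.]
```

View pics/c1.png

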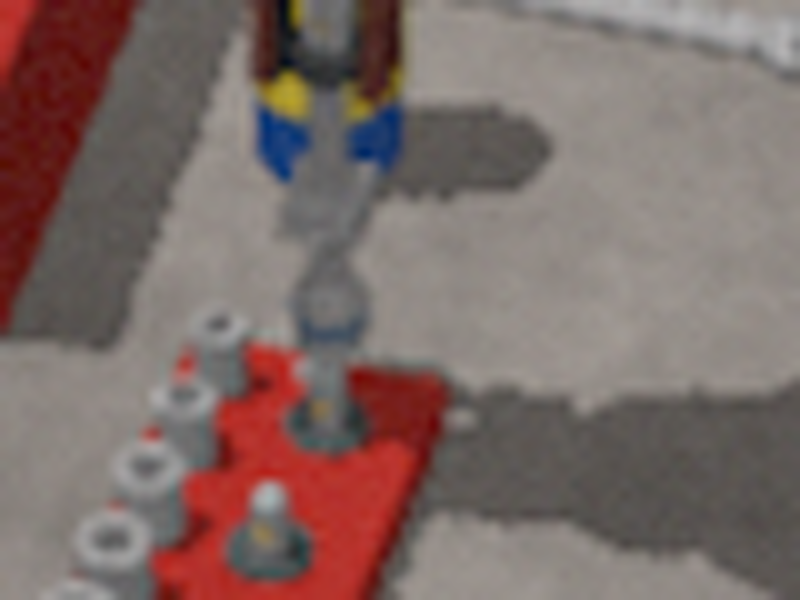

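The pin shows right up to the mouth's near rim at (330,350), so the bar leans about 0.1 rad, mouth toward −y, and its rim is resting on the dome. I'll lift and turn so the swing plane faces the side camera, then re-ease. Any remaining lean I'll take out with tool pitch.

```bash
cat >> h.py <<'E'
from scipy.spatial.transform import Rotation as Rn
YI=SY+np.pi/2-np.pi    # insertion heading: closing axis along the row
def pitched(yaw,a):
    """tool down at yaw, turned by a about its closing axis"""
    ax=np.array([np.cos(yaw),np.sin(yaw),0]); return (Rn.from_rotvec(ax*a)*Rn.from_quat(down(yaw))).as_quat()
E
python3 - <<'E'
from h import *
servo_line([*S[3],.24],rate=.1)
move_ptp([*S[3],.27],down(YI)); print(np.round(current_joint_pos(),2))
tilt(YI)
for F in (4.0,3.2):
    T=lighten(F); print(T,current_grip_force())
    p=np.array(current_position()); t=np.array([-np.sin(YI),np.cos(YI),0])
    for k in (1,-1,1,-1,0): servo_line(p+t*.006*k,rate=.08)
    sleep(1.2); move_gripper(.012); tilt(YI); tilt(YI)
s=capture("side");cv2.imwrite("pics/c2.png",cv2.resize(s["image"][110:230,260:420],(800,600),interpolation=cv2.INTER_CUBIC))
E
```

```text
[-0.38  0.42  1.29 -0.    1.43  1.11]
tilt -0.064 px 188 lateral px off -0.29
0.025596706949869794 4.40129779279232
tilt -0.008 px 176 lateral px off -0.35
tilt 0.036 px 226 lateral px off -1.29
0.025638754789193474 3.7968847900629044
tilt 0.028 px 179 lateral px off -0.48
tilt 0.038 px 194 lateral px off -0.92
```

View pics/c2.png

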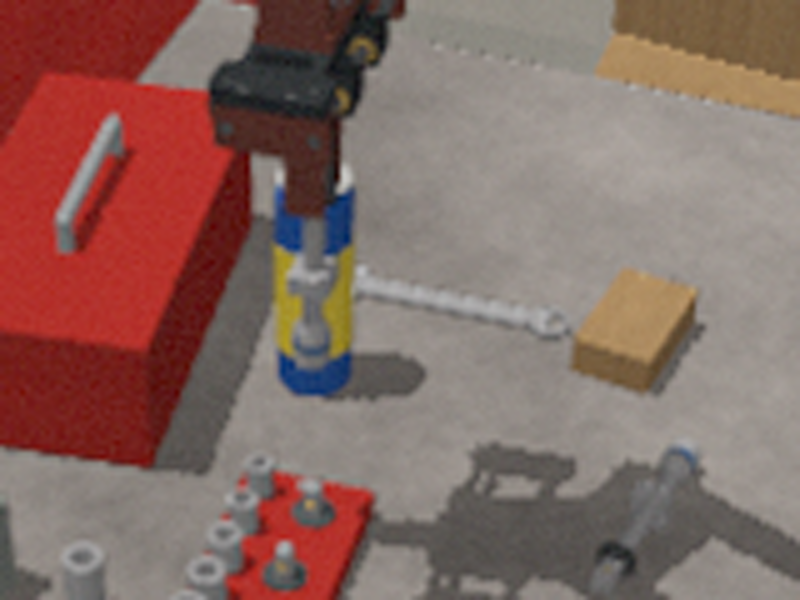

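The bar now hangs plumb, mouth at crop (312,345), directly above the stud at (312,500). Inserting.

```bash
cat >> h.py <<'E'
def insert(P0,q,ztip=.1675,search=True,dz=0):
    """lower onto the stud; spiral search on the tip; press home. P0 = xy guess"""
    P0=np.array(P0); o=fine([*P0,.185],q); f0=np.array(current_force())
    offs=[(0,0)]+[(r*np.cos(a),r*np.sin(a)) for r,n in((.0015,6),(.003,9),(.0045,12)) for a in np.arange(n)*2*np.pi/n]
    for k,d in enumerate(offs):
        xy=P0+d
        if k: servo_line([*xy,.171+dz],rate=.06)
        hit=servo_line([*xy,.149+dz],rate=.04,contact_N=5)
        z=current_position()[2]; f=np.array(current_force())-f0
        print(k,np.round(np.array(d)*1e3,1),hit,np.round(current_position(),4),np.round(f,1))
        if z<.161+dz: return xy,f0
        if not search: break
    return None,f0
def press(xy,q,zend=.132):
    hit=servo_line([*xy,zend],rate=.03,contact_N=25)
    print("press",hit,np.round(current_position(),4),np.round(current_force(),1),current_finger_gap(),current_grip_force())
E
python3 - <<'E'
from h import *
xy,f0=insert(S[3],down(YI))
print(xy)
E
```

```text
0 [0. 0.] True [ 0.6412 -0.1837  0.1546] [1.1 1.7 1.6]
[ 0.64223091 -0.18457873]
```

It slid straight over the pin down to the balls. Pressing it home.

Run:
```python
from h import *
p=np.array(current_position()); print(np.round(current_force(),1))
press(p[:2],None)
for _ in range(2):
    sleep(.3); print(np.round(current_position(),4),np.round(current_force(),1),current_finger_gap())
```

```text
[ 0.6  1.4 -0.5]
press True [ 0.643  -0.1842  0.1436] [0.9 0.4 3.4] 0.024643596947671587 30.000711679458618
[ 0.6425 -0.1841  0.1436] [ 0.1 -0.4  4.1] 0.02500512773521343
[ 0.6424 -0.1839  0.1436] [ 0.5 -0.8  4.9] 0.024918687563801074
```

Run:
```python
from h import *
p=np.array(current_position())
press(p[:2],None,.130)
sleep(.3); p=np.array(current_position()); print(np.round(p,4),np.round(current_force(),1),current_finger_gap())
```

```text
press True [ 0.6446 -0.1843  0.1436] [-0.9  0.4  5.7] 0.02521927634429546 30.001275837421417
[ 0.6445 -0.1843  0.1436] [-1.3  0.6  5.7] 0.024466833372019606
```

```bash
cat >> h.py <<'E'
def release():
    p=np.array(current_position()); move_gripper(.042); 
    servo_line([p[0],p[1],.27],rate=.12); print("released",current_finger_gap())
E
python3 - <<'E'
from h import *
release(); move_ptp([.5,-.40,.3],down(YI)); sleep(.3)
s=capture("side");cv2.imwrite("pics/c3.png",cv2.resize(s["image"][130:230,270:403],(800,600),interpolation=cv2.INTER_CUBIC))
print("mouth exp",(project(s,np.array([*S[3],.025]))-[270,130])*6, "top exp",(project(s,np.array([*S[3],.175]))-[270,130])*6)
c=capture("top")
for b in bars(c): print({k:np.round(v,4) for k,v in b.items() if k in("ring","dir","len","conf")})
d=c["range_z"][185:225,395:440]
E
```

```text
released 0.042193997078644484
mouth exp [312.25832672 487.90558384] top exp [311.68532407 270.80681196]
{'conf': np.float64(0.94), 'ring': array([0.4909, 0.2983]), 'dir': array([0.985 , 0.1723]), 'len': np.float64(0.1445)}
{'conf': np.float64(0.84), 'ring': array([ 0.4457, -0.2233]), 'dir': array([0.1225, 0.9925]), 'len': np.float64(0.145)}
{'conf': np.float64(0.74), 'ring': array([ 0.5914, -0.4547]), 'dir': array([-0.9988, -0.0481]), 'len': np.float64(0.1837)}
{'conf': np.float64(0.63), 'ring': array([0.4325, 0.0808]), 'dir': array([ 0.5776, -0.8163]), 'len': np.float64(0.14)}
{'conf': np.float64(0.5), 'ring': array([nan, nan]), 'dir': array([-0.4937,  0.8696]), 'len': np.float64(0.0485)}
  return _methods._mean(a, axis=axis, dtype=dtype,
  ret = ret.dtype.type(ret / rcount)
h.py:39: RuntimeWarning: invalid value encountered in scalar divide
  tr=(t[k]*wt).sum()/wt.sum()
```

View pics/c3.png

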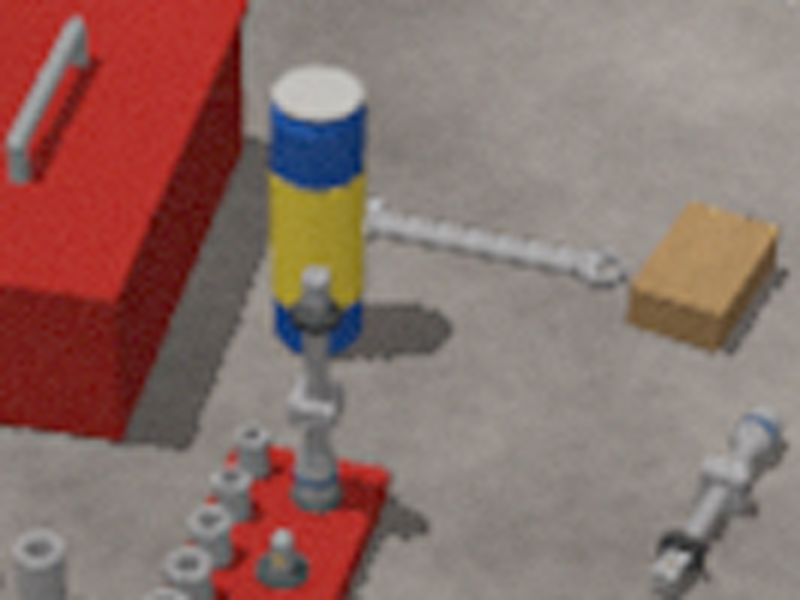

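Bar 1 stands upright and home on stud 3. The bar near (0.48, 0.06) has been knocked to about (0.43, 0.08), so I re-measure before each pick. Next bar goes to stud 2.

```bash
cat >> h.py <<'E'
def find(near):
    B=[b for b in bars() if .13<b["len"]<.16 and np.isfinite(b["ring"]).all() and b["ring"][0]<.58]
    b=min(B,key=lambda b:np.hypot(*(b["ring"]-near))); print("ring",np.round(b["ring"],4),np.round(b["ring_geo"],4),"dir",np.round(b["dir"],3),"len",round(b["len"],4)); return b
def take(near,i):
    b=find(near); assert np.hypot(*(b["ring"]-near))<.06
    grasp(b); p=np.array(current_position()); servo_line([p[0],p[1],.20],rate=.12); servo_line([p[0],p[1],.33],rate=.2)
    print("held",current_finger_gap(),current_grip_force())
    move_ptp([*S[i],.33],down(YI))
    t=np.array([-np.sin(YI),np.cos(YI),0])
    for F in (4.5,3.6):
        T=lighten(F); print("light",round(T,5),current_grip_force()); sleep(1.)
        p=np.array(current_position())
        for k in (1,-1,1,-1,0): servo_line(p+t*.006*k,rate=.08)
        sleep(1.2); move_gripper(.012)
    return np.mean([tilt(YI) or 0 for _ in range(3)])
E
python3 - <<'E'
from h import *
print("tilt",take([.4457,-.2233],2)); print(current_finger_gap(),current_grip_force(),current_clock())
s=capture("side");cv2.imwrite("pics/c4.png",cv2.resize(s["image"][90:240,250:450],(800,600),interpolation=cv2.INTER_CUBIC))
E
```

```text
ring [ 0.4455 -0.2233] [ 0.4451 -0.2261] dir [0.124 0.992] len 0.1478
grasp False [ 0.4455 -0.2233  0.0041] 0.025027074219031935 30.000270903110504
held 0.024978280390295204 29.999590516090393
light 0.0255 5.804096460342407
light 0.02562 4.091877713799477
tilt -0.01 px 201 lateral px off 0.63
tilt -0.028 px 207 lateral px off 1.0
tilt -0.03 px 181 lateral px off 1.29
tilt -0.02266666666666624
0.0246754460767735 29.99956637620926 77.75
  return _methods._mean(a, axis=axis, dtype=dtype,
  ret = ret.dtype.type(ret / rcount)
h.py:39: RuntimeWarning: invalid value encountered in scalar divide
  tr=(t[k]*wt).sum()/wt.sum()
```

View pics/c4.png

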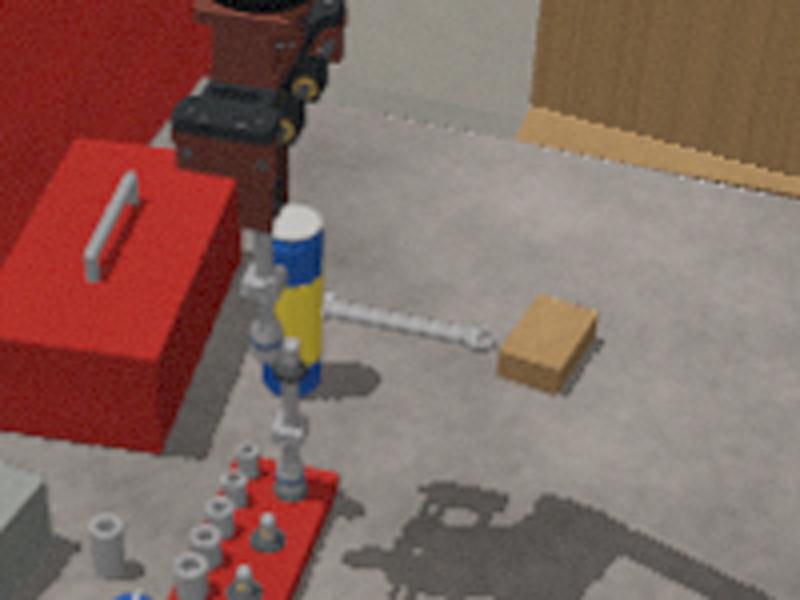

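It hangs plumb over stud 2, mouth at crop (268,345). Inserting and pressing in one go.

```bash
cat >> h.py <<'E'
def home(i,P0=None):
    xy,f0=insert(S[i] if P0 is None else P0,down(YI)); 
    if xy is None: print("NOT ON"); return False
    for _ in range(2): p=np.array(current_position()); press(p[:2],None,.130); 
    return True
E
python3 - <<'E'
from h import *
print(home(2),current_clock())
E
```

```text
0 [0. 0.] True [ 0.6362 -0.1224  0.1535] [ 0.6 -0.1  0.3]
press True [ 0.6372 -0.1224  0.1431] [0.1 0.5 6. ] 0.02472736889461949 30.00098705291748
press True [ 0.6398 -0.123   0.143 ] [-0.1 -0.2  5.1] 0.024567420413884 30.001126527786255
True 82.0417
```

Home at the same height as before. Release it and take the next bar, the knocked one, to stud 1.

```bash
python3 -W ignore - <<'E'
from h import *
release(); servo_line([*S[2],.33],rate=.2); move_ptp([.5,-.40,.3],down(YI))
print("tilt",take([.4325,.0808],1)); print(current_finger_gap(),current_grip_force(),current_clock())
s=capture("side");cv2.imwrite("pics/c5.png",cv2.resize(s["image"][90:240,250:450],(800,600),interpolation=cv2.INTER_CUBIC))
E
```

```text
released 0.041870862167279047
ring [0.433  0.0811] [0.4321 0.0824] dir [ 0.585 -0.811] len 0.146
grasp False [0.4333 0.0811 0.0041] 0.025049514600823372 30.000239610671997
held 0.024693199900750563 29.999565482139587
light 0.0255 5.810701847076416
light 0.02562 4.094851613044739
tilt 0.058 px 253 lateral px off -1.18
tilt 0.062 px 249 lateral px off -1.5
tilt 0.028 px 173 lateral px off -0.61
tilt 0.04933333333333382
0.02486187032634582 29.999488592147827 103.7417
```

View pics/c5.png

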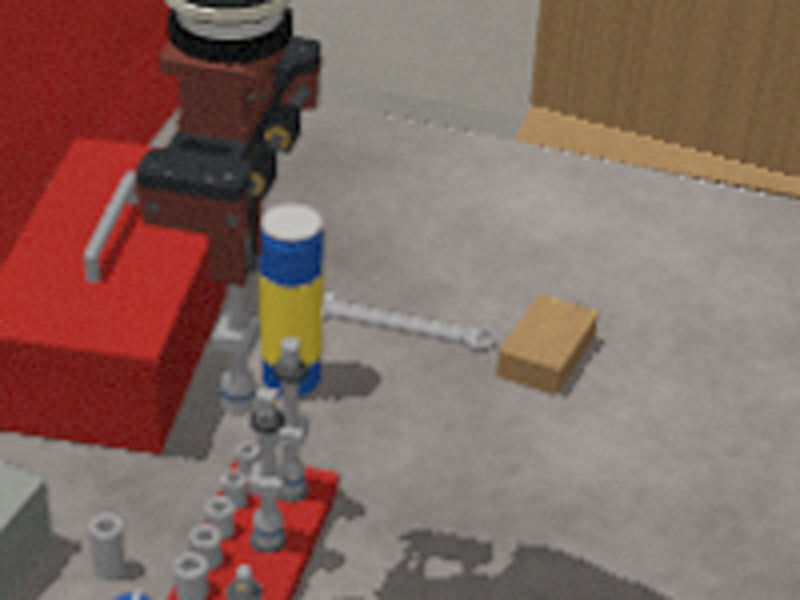

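Studs 3 and 2 hold upright bars. The third bar's mouth at (237,395) leans about 0.045 rad toward +x of stud 1 at (243,580), so I pitch the tool to take that out and insert.

```bash
python3 -W ignore - <<'E'
from h import *
q=pitched(YI,-.045)
servo_line([*S[1],.30],q,rate=.1); tilt(YI)
xy,f0=insert(S[1],q)
if xy is not None:
    for _ in range(2): p=np.array(current_position()); press(p[:2],None,.130)
print(current_clock())
E
```

```text
tilt 0.03 px 260 lateral px off -1.48
0 [0. 0.] True [ 0.6314 -0.0602  0.1543] [0.9 0.3 2.1]
press True [ 0.6324 -0.0602  0.1429] [-0.8  0.7  5.1] 0.02474969852764122 30.00093251466751
press True [ 0.6343 -0.0605  0.1428] [-1.6 -0.7  4.7] 0.02467378777771217 30.000988841056824
108.2
```

Home as well. Last bar goes to stud 0.

```bash
python3 -W ignore - <<'E'
from h import *
release(); servo_line([*S[1],.33],rate=.2); move_ptp([.5,-.40,.3],down(YI))
print("tilt",take([.491,.2985],0)); print(current_finger_gap(),current_grip_force(),current_clock())
s=capture("side");cv2.imwrite("pics/c6.png",cv2.resize(s["image"][110:290,230:470],(800,600),interpolation=cv2.INTER_CUBIC))
E
```

```text
released 0.04173755465873344
ring [0.491  0.2985] [0.4906 0.2984] dir [0.985 0.174] len 0.1448
grasp False [0.4912 0.2985 0.0041] 0.024868201560569552 30.00022441148758
held 0.025017902212866906 29.999547600746155
light 0.0255 5.811740756034851
light 0.02562 4.094597697257996
tilt 0.028 px 253 lateral px off -0.37
tilt 0.02 px 276 lateral px off -0.06
tilt -0.006 px 223 lateral px off 0.74
tilt 0.014000000000000457
0.025024523124817365 29.999607503414154 130.3583
```

View pics/c6.png

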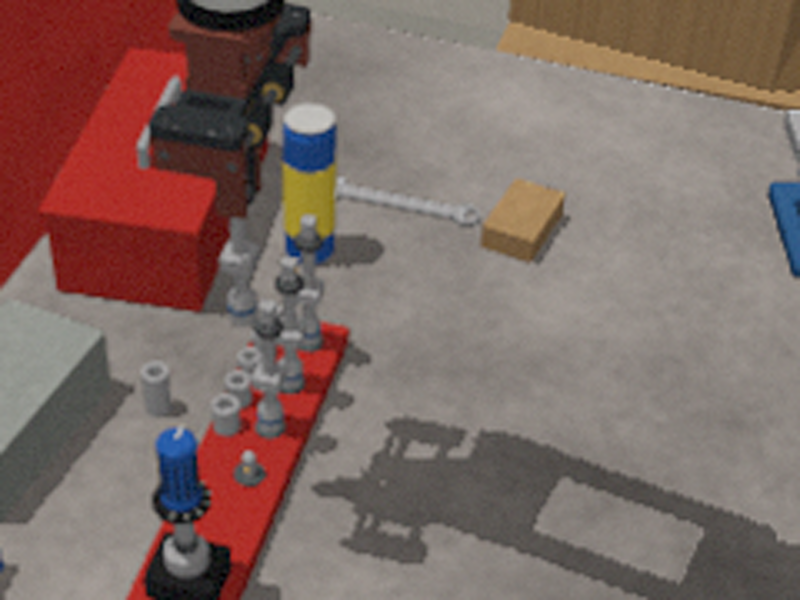

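Three bars stand home. The fourth is plumb, mouth at (243,310), above stud 0 at (248,465). Inserting.

```bash
python3 -W ignore - <<'E'
from h import *
if home(0):
    release(); servo_line([*S[0],.33],rate=.2); move_ptp([.5,-.40,.3],down(YI)); sleep(.5)
    s=capture("side");c=capture("top")
    a=cv2.resize(s["image"][150:290,250:370],(514,600),interpolation=cv2.INTER_CUBIC)
    w=cv2.resize(c["image"][195:245,260:284+18],(286,340)); w=np.vstack([w,np.zeros((260,286,3),np.uint8)])
    cv2.imwrite("pics/end.png",np.hstack([a,w]))
    # heights of the bars' tops from depth near the expected places
    for i in range(4):
        u,v=project(c,np.array([*S[i],.175])); u,v=int(u),int(v)
        X=np.array([unproject(c,x,y) for x in range(u-4,u+5) for y in range(v-4,v+5) if c["range_z"][y,x]>0])
        T=X[X[:,2]>.155]; print(i,len(T),np.round(np.median(T,0),4) if len(T) else "",S[i].round(4))
print(current_clock())
E
```

```text
0 [0. 0.] True [0.6259 0.001  0.153 ] [-0.4 -0.2 -1.9]
press True [0.6267 0.0011 0.1424] [-0.   0.8  4.5] 0.024937564583421487 30.000823438167572
press True [0.6289 0.0012 0.1424] [-1.2  0.4  7.1] 0.024877390508199617 30.00122308731079
released 0.041739295777134255
0 41 [6.259e-01 3.000e-04 1.731e-01] [0.6271 0.0008]
1 39 [ 0.6308 -0.0611  0.1737] [ 0.6321 -0.061 ]
2 43 [ 0.6367 -0.122   0.1725] [ 0.6372 -0.1228]
3 44 [ 0.6405 -0.1849  0.1733] [ 0.6422 -0.1846]
138.95
```

View pics/end.png

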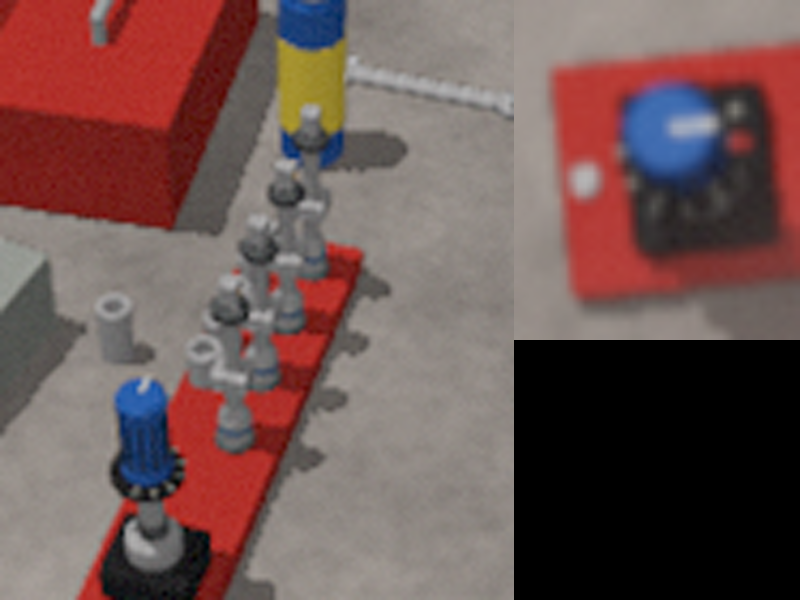

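All four bars stand on their studs with tops at about 0.173 m (0.175 m when home), and the wrench mark is in line with the red tick. Handing in.

```bash
python3 -c "
from bench import *
print(close_job())"
```

```text
the job is handed in; nothing more can be done
None
```

I handed the job in at about 139 s of the 210 s: all four bars stand clicked home on their own studs, the torque wrench reads 10, and I moved nothing else on the bench; the hand-in returned no verdict.

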